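# Free the ratchet and lower the bench magnifier

### The job

Bring the magnifier down over the watch movement: press the pad of the ratchet pawl all the way down so that the pawl comes free of the teeth, then push the arm down by the thumb bar at its tip, past the teeth, until it rests on its stop, and take the hand away. Push gently: do not force or lift the arm, keep off the glass, and leave the other things on the bench where they are.

Things in the scene. Friction and masses are not known exactly. Their poses are not given: they have to be found in the camera images.
- stand: Magnifier stand, screwed down. Dark base plate 150 x 100 x 16 mm (x -95 to +55), two grey cheek plates 38 mm apart over all (x -70 to +25; 172 mm high at x -65 to -35, else 134), the arm's hub and the pawl between them. Origin on the mat (its top at z = 2 mm) under the arm's hinge axis; z up; the arm points along +x, the pawl's pad lies on the -x side.
- mag_hinge (a point): Point on the arm's hinge axis (the stand's y direction), 120 mm above the stand's origin.
- mag_arm (a joint): Elevation of the magnifier arm, rad: 0 = level on its bottom stop (lowered), up to 1.05; starts at 0.72 to 0.90. Its round hub (86 mm) has square teeth 9 mm high: with the pawl in, the arm only has play between two teeth (about 0.70 to 0.94). With the pawl free it stays where it is left (stiff hinge); pushing the thumb bar takes 2 to 5 N along its arc, up to 15 N straight down.
- thumb_bar (a point): Centre of the thumb bar at the arm's tip: round steel cross bar, 12 mm diameter, 44 mm long along the stand's y; push it from above. It moves on an arc: from mag_hinge 215 mm x cos(elevation) along the stand's +x and 215 mm x sin(elevation) up. The black lens ring (86 mm outer diameter, 10 mm thick) is centred 150 mm from the hinge, just inboard of the bar.
- glass: The lens glass in the ring, 68 mm diameter, 6 mm thick; must not be touched. Origin at its centre, +x along the arm towards the tip, z normal to the glass (up when the arm is level).
- pawl (a joint): Rotation of the ratchet pawl, rad: 0 = nose in the teeth (start, up to 0.02), 0.33 = pressed fully down against its stop. The nose clears the teeth from about 0.15. The pawl is stiff from friction and stays where it is left; pressing its pad takes about 3 to 4 N.
- pawl_pad (a point): Centre of the top face of the pawl's ribbed steel pad, 30 x 28 mm, about 186 mm above the mat at the start, at 115 mm behind the arm hinge (the stand's -x) and 65 mm behind the pawl's own pivot. Pressed from above it goes down about 21 mm to its stop; nothing stands beneath or close behind it.
- holder: Steel movement holder with a brass watch movement, 60 x 36 x 32 mm, loose, standing under the lens; leave it. Origin at the centre of its underside.
- loupe: Black eye loupe standing on its narrow end, 42 mm diameter, 42 mm high, loose; leave it. Origin at the centre of its underside.
- pot: Small glass parts jar with metal lid, 38 mm diameter, 46 mm high, loose; leave it. Origin at the centre of its underside.
- driver: Small brass-handled screwdriver lying on the mat, 110 mm long along its x, 26 mm thick, loose; leave it. Origin under its middle.

How it is judged:
On the way, in this order (a step that is already met when the one before it is completed fails the run):
1. the pawl is pressed down to its stop while the arm is still up (value of joint pawl above 0.27 rad and value of joint mag_arm above 0.6 rad), for 0.2 s.
2. the arm is pushed down onto its stop (value of joint mag_arm below 0.04 rad), for 0.2 s.
At the end, for the whole second after the job is handed in: The magnifier arm rests level on its stop (joint below 0.04 rad) and still (below 0.05 rad/s), and the holder, loupe, jar and screwdriver are within 15 mm of where they stood (value of joint mag_arm below 0.04 rad and velocity of joint mag_arm between -0.05 and 0.05 rad/s and distance of each of holder, loupe, pot, driver from where it was at the start of the episode below 0.015 m); the robot touches nothing.
It fails at once if the lens glass is touched (over 0.5 N) (contact force between any of the fingers, the arm and glass above 0.5 N).
It fails at once if the magnifier or its stand is forced (over 45 N) (contact force between any of the fingers, the arm and stand above 45 N).
It fails at once if the magnifier arm is lifted above its ratchet play (over 0.98 rad) (value of joint mag_arm above 0.98 rad).
It fails at once if a bystander (holder, loupe, jar or screwdriver) is moved or lifted by over 15 mm (distance of any of holder, loupe, pot, driver from where it was at the start of the episode above 0.015 m).
It also fails if it takes over 48 s, if anything falls off the work surface, if the arm or the gripper's body presses on something with over 40 N, if the wrist force passes 120 N, or if a joint passes its speed limit or range.

### The arm

A 6-joint arm with a two-finger parallel gripper is mounted at the origin on the work surface. World frame = base frame: x ahead of the robot, y to its left, z up, the work surface at z = 0. Lengths are in m, angles in rad, forces in N, time in s.
With the tool pointing down it reaches from about 0.35 to 0.975 m from the base axis. Payload 4.9 kg.
Tool frame: the origin (TCP) lies midway between the tips of the shut fingers; the grasp point (between the pads) lies 19 mm behind it; z points along the fingers, y is the line along which they close (so a half turn about z gives the same grasp; the last joint's range is limited). The gripper opens to 85 mm and grips with 20 to 120 N. Pads are 22 mm wide; open, the fingers measure 114 mm over their backs; the gripper's body (76 mm by 85 mm) begins 54 mm behind the grasp point. The pads swing forward as they close: fully open they stand 13 mm farther back than shut.
Start: joints at [-1.343, 0.053, 1.613, -0, 1.476, -0.119], TCP at [0.212, -0.588, 0.231] pointing down, gripper open.
Joint ranges: [-3.01, 3.01], [-1.01, 2.22], [0.06, 2.58], [-1.02, 4.17], [0.09, 2.62], [-3.14, 3.14]. Speed limits (rad/s): [2.57, 2.57, 3.14, 3.14, 3.14, 3.14].

### API

Orientations are given as a unit quaternion [x, y, z, w].
In Python, from bench import arm gives the robot as it stands. Calls block until the motion is done:
- arm.move_ptp(position, orientation): joint-space move of the TCP to a pose.
- arm.move_straight(position, ori=None, feed=0.15): straight line of the TCP; ori=None keeps the orientation; feed is the mean speed in m/s.
- arm.movej(angles): joint-space move.
- arm.set_gripper(opening, strength=None): finger opening in m; strength is the grip in N (None keeps the last); returns when the fingers have stopped.
- arm.hold(seconds).
- arm.solve_ik(position, orientation): joint angles nearest the present ones, or None.
- arm.get_obs(): the state.
- arm.get_image(name): name is "scene" or "top"; returns the picture (384x512x3 uint8, red, green, blue); there is no depth.
- arm.calibration(name): a dict with "K" (3x3 intrinsics, pixels), "position" and "orientation" of the camera in the world. Camera axes: x right, y up, looking along -z (the intrinsics and any distortion apply to the point x, -y, -z); pixel columns grow to the right and rows downward; lengths in m; the calibration is good to about 2 mm. A picture is of the moment at which its call begins. calibration takes no time and is no camera call.
A pose or a line that the arm cannot do raises arm.PlanningError and nothing moves.
- arm.close_job(): hands the job in; it is judged then, once.
The state is a dict: "time_s": time; "q": joint angles; "dq": joint speeds; "joint_efforts": joint torques, N m; "tcp_pos": TCP position; "ee_rot": TCP orientation; "force": force on the tool from outside, world axes, zero at the start; "moment": the same for the moment, N m; "finger_gap": finger opening in m; "grip_force": force on a finger pad.
Only numpy, scipy, OpenCV 4.12 (cv2) and the standard library are available. Lean on these libraries where they do the work, as an engineer would, in place of code of your own. Each camera call takes 0.05 s, during which the arm holds its last target. There are 200 camera calls.

## Working session

There is one attempt and no reset: what is moved stays moved. The work goes in short steps, each a Python script; the robot and the scene stay as the last script left them, time stands still between calls to the robot, and variables do not carry over. Pictures are saved under pics/ and viewed, at most 10 in all, crops included, and the job is handed in when it is done.

```bash
mkdir -p pics
python3 - <<'E'
from bench import arm
import cv2
for n in("scene","top"):
    cv2.imwrite(f"pics/{n}0.png",arm.get_image(n)[:,:,::-1]); c=arm.calibration(n); print(n,c)
o=arm.get_obs(); print(o['time_s'],o['tcp_pos'],o['ee_rot'],o['force'])
E
```

```text
scene {'K': array([[373.96247527,   0.        , 250.88905796],
       [  0.        , 373.96247527, 197.22249777],
       [  0.        ,   0.        ,   1.        ]]), 'position': array([1.107402  , 0.16145226, 0.52842491]), 'orientation': array([0.27586482, 0.37534587, 0.72381402, 0.50902587])}
top {'K': array([[354.38305071,   0.        , 251.90293917],
       [  0.        , 354.38305071, 188.34981348],
       [  0.        ,   0.        ,   1.        ]]), 'position': array([ 0.51612552, -0.00501003,  0.78911209]), 'orientation': array([-0.04643348,  0.04806731,  0.70781794, -0.7032263 ])}
0.1 [ 0.21231485 -0.58722294  0.23015013] [ 9.85000727e-01  1.72547572e-01 -5.94164639e-05 -9.48242075e-04] [-0.17202285 -0.08445792  0.56544309]
```

View pics/scene0.png

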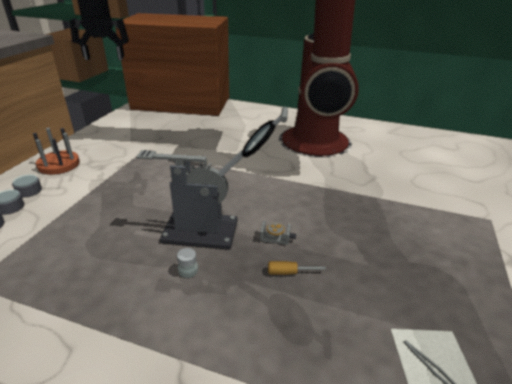

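View pics/top0.png

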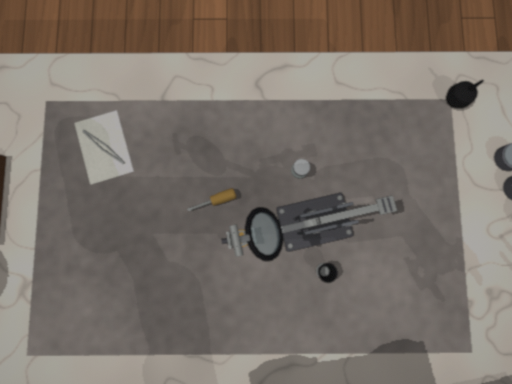

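The pictures show the stand near the middle of the mat. In the top view the pad is at about (388,205), the bar at (236,240) and the ring at (264,233). In the scene view the pad is at about (147,155) and the bar at (284,116). I'll enlarge both crops.

Run:
```python
import cv2
a=cv2.imread("pics/top0.png")[180:280,215:415]; cv2.imwrite("pics/t1.png",cv2.resize(a,None,fx=4,fy=4,interpolation=cv2.INTER_CUBIC))
a=cv2.imread("pics/scene0.png")[100:250,110:310]; cv2.imwrite("pics/s1.png",cv2.resize(a,None,fx=4,fy=4,interpolation=cv2.INTER_CUBIC))
```

```text
(no output)
```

View pics/t1.png

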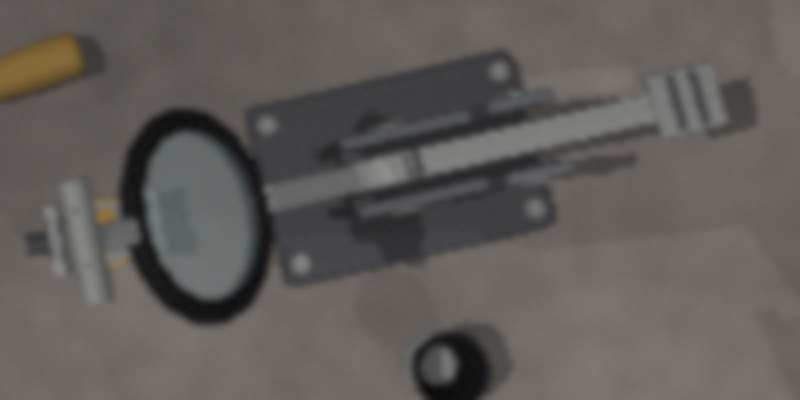

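View pics/s1.png

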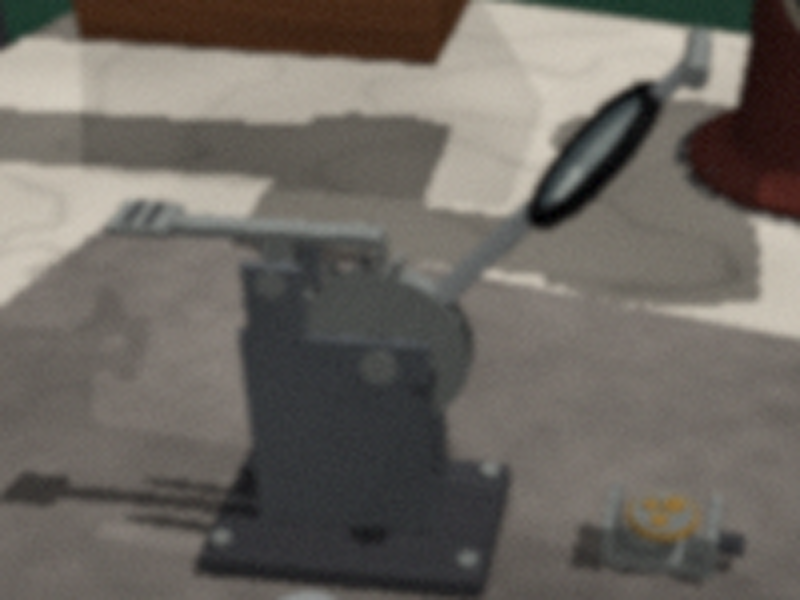

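The top crop gives these positions in crop pixels:
- plate corners: (248,107), (510,52), (553,222), (287,287)
- pad centre: (688,101)
- bar centre: (85,241)

In the scene crop the pad is at (148,215) and the bar at (699,55).

```bash
cat > h.py <<'E'
from bench import arm
import numpy as np
from scipy.spatial.transform import Rotation as R
def ray(n,px):
    c=arm.calibration(n); u=np.linalg.solve(c["K"],[px[0],px[1],1]); d=R.from_quat(c["orientation"]).apply([u[0],-u[1],-u[2]])
    return c["position"],d/np.linalg.norm(d)
def plane(n,px,z):
    p,d=ray(n,px); return p+d*(z-p[2])/d[2]
def tri(a,b):
    p,d=ray("top",a); q,e=ray("scene",b)
    s=np.linalg.lstsq(np.c_[d,-e],q-p,rcond=None)[0]; x,y=p+s[0]*d,q+s[1]*e
    return (x+y)/2,np.linalg.norm(x-y)
def T(x,y): return (215+x/4-.375,180+y/4-.375)
def S(x,y): return (110+x/4-.375,100+y/4-.375)
E
python3 - <<'E'
from h import *
np.set_printoptions(precision=4,suppress=True)
C=np.array([plane("top",T(*p),.018) for p in [(248,107),(510,52),(553,222),(287,287)]])
L=np.array([[55,-50],[-95,-50],[-95,50],[55,50]])/1e3  # order sign checked below
print(C, [np.linalg.norm(C[i]-C[i-1]) for i in range(4)])
for s in(1,-1):
    l=L*[1,s]; lc=l-l.mean(0); c=C[:,:2]-C[:,:2].mean(0)
    H=(lc[:,0]+1j*lc[:,1]).conj()@(c[:,0]+1j*c[:,1]); a=np.angle(H)
    M=np.array([[np.cos(a),-np.sin(a)],[np.sin(a),np.cos(a)]]); t=C[:,:2].mean(0)-M@l.mean(0)
    print(s,a,t,np.abs(l@M.T+t-C[:,:2]).max(), "pad",M@[-.115,0]+t)
    for e in(.75,.8,.85,.9): print(e,M@[.215*np.cos(e),0]+t,.122+.215*np.sin(e))
print("pad",tri(T(688,101),S(148,215)),plane("top",T(688,101),.188))
print("bar",tri(T(85,241),S(699,55)))
E
```

```text
[[ 0.5799 -0.0608  0.018 ]
 [ 0.6091 -0.2049  0.018 ]
 [ 0.5166 -0.2244  0.018 ]
 [ 0.483  -0.0802  0.018 ]] [np.float64(0.09876131434358801), np.float64(0.14708650587036318), np.float64(0.0945583341950619), np.float64(0.14809293065403745)]
1 1.7817081883448658 [ 0.543 -0.123] 0.00264397497635549 pad [ 0.567  -0.2355]
0.75 [0.51   0.0308] 0.26855233340501683
0.8 [0.5116 0.0235] 0.2762315595433974
0.85 [0.5133 0.0157] 0.2835252871051629
0.9 [0.515  0.0077] 0.2904152855699089
-1 1.7951342450091046 [ 0.5427 -0.1231] 0.09813285013802242 pad [ 0.5683 -0.2352]
0.75 [0.5077 0.0303] 0.26855233340501683
0.8 [0.5094 0.023 ] 0.2762315595433974
0.85 [0.5111 0.0153] 0.2835252871051629
0.9 [0.513  0.0072] 0.2904152855699089
pad (array([ 0.5667, -0.2349,  0.1875]), np.float64(0.0023009466484454908)) [ 0.5672 -0.2358  0.188 ]
bar (array([0.5107, 0.0175, 0.2846]), np.float64(0.0017805252459607175))
```

```bash
cat >> h.py <<'E'
a=1.7817; O=np.array([.543,-.123,.002]); X=np.array([np.cos(a),np.sin(a),0]); Yv=np.array([-np.sin(a),np.cos(a),0]); Z=np.array([0,0,1.])
def W(x,z): return O+X*x+Z*z   # stand-plane point
def ori(s):  # tool y along s*stand y, tool z down
    y=s*Yv; z=-Z; return R.from_matrix(np.c_[np.cross(y,z),y,z]).as_quat()
def F(): o=arm.get_obs(); return np.array(o["force"]),np.array(o["tcp_pos"]),o["time_s"]
E
python3 - <<'E'
from h import *
np.set_printoptions(precision=4,suppress=True)
for s in(1,-1):
    print(s,arm.solve_ik(W(-.119,.24),ori(s)),arm.solve_ik(W(.218,.126),ori(s)))
s=min((1,-1),key=lambda s:abs(arm.solve_ik(W(-.119,.24),ori(s))[5])); print(s)
arm.set_gripper(0.0)
arm.move_ptp(W(-.119,.24),ori(s)); arm.move_straight(W(-.119,.198))
f0,p,t=F(); print("free",f0,p,t)
for z in np.arange(.194,.150,-.0015):
    arm.move_straight(W(-.119,z),feed=.02); f,p,t=F(); f=f-f0
    print(round(z,4),p[2].round(4),f,round(t,2))
    if f[2]>9: break
import cv2; cv2.imwrite("pics/s2.png",cv2.resize(arm.get_image("scene")[100:250,110:310,::-1],None,fx=3,fy=3))
E
```

```text
1 [-0.5196  0.0262  1.6223 -0.      1.4931  2.4111] [ 0.032  -0.1496  1.9854 -0.      1.3057  2.9627]
-1 [-0.5196  0.0262  1.6223 -0.      1.4931 -0.7305] [ 0.032  -0.1496  1.9854 -0.      1.3057 -0.1789]
-1
free [-0.023   0.4299  0.1454] [ 0.5673 -0.2397  0.1993] 3.1083
0.194 0.1966 [-0.3334 -0.2253 -1.1263] 3.46
0.1925 0.1945 [ 0.1742  0.8168 -0.343 ] 3.71
0.191 0.1927 [ 0.458  -1.1307 -0.3504] 3.96
0.1895 0.1913 [-0.5861 -0.4592 -0.402 ] 4.21
0.188 0.1898 [ 0.166  -0.3816  0.13  ] 4.46
0.1865 0.1883 [-0.5477 -0.862  -0.2077] 4.71
0.185 0.1872 [-0.0561 -1.1923  0.6476] 4.96
0.1835 0.1861 [ 1.64   -2.4845  3.2635] 5.21
0.182 0.1846 [ 0.9493 -3.0584  3.4348] 5.46
0.1805 0.1827 [ 1.4975 -4.2718  4.1668] 5.71
0.179 0.1809 [ 1.208  -5.2203  4.309 ] 5.96
0.1775 0.1793 [ 3.0794 -5.4104  3.1469] 6.21
0.176 0.1777 [ 1.6212 -4.617   3.9964] 6.46
0.1745 0.1763 [ 1.7759 -5.669   3.653 ] 6.71
0.173 0.1748 [ 1.1009 -4.8747  3.38  ] 6.96
0.1715 0.1733 [ 1.0446 -4.6636  3.5666] 7.21
0.17 0.1718 [ 1.6714 -4.8472  4.6293] 7.46
0.1685 0.1702 [ 0.833  -4.7987  3.2099] 7.71
0.167 0.1686 [ 1.5286 -5.4567  2.1605] 7.96
0.1655 0.1679 [-0.2118 -4.07    5.3939] 8.21
0.164 0.1676 [-1.682 -3.973  8.203] 8.46
0.1625 0.1673 [-3.8257 -2.5837 13.743 ] 8.71
```

The force rise at TCP z = 0.1675 (about 19 mm of travel) matches the pawl's stop. I'll hold there, retreat, then push the bar along its arc.

Run:
```python
from h import *
np.set_printoptions(precision=3,suppress=True)
arm.hold(.4)
arm.move_straight(W(-.119,.27)); arm.move_straight(W(-.119,.35))
r=.215; e0=.90; dx=.003
P=lambda e,o: W(r*np.cos(e)+dx,.12+r*np.sin(e)+.006+o)
arm.move_ptp(P(.84,.04),ori(-1))
f0,p,t=F(); print("free",f0,p,t)
import cv2; cv2.imwrite("pics/s3.png",np.vstack([cv2.resize(arm.get_image("scene")[85:250,110:310,::-1],None,fx=1.8,fy=1.8),cv2.resize(arm.get_image("top")[180:280,215:415,::-1],None,fx=1.8,fy=1.8)]))
for o in np.arange(.014,-.03,-.002):
    arm.move_straight(P(.84,o),feed=.04); f,p,t=F(); f=f-f0
    print(round(o,4),p[2].round(4),f,round(t,2))
    if f[2]>2.5: break
```

```text
free [ 0.92   0.248 -0.677] [0.513 0.02  0.328] 11.75
0.014 0.3023 [-1.442 -0.36   0.964] 12.65
0.012 0.3002 [-0.37  -0.19   0.592] 12.9
0.01 0.2979 [ 0.042 -0.99  -0.668] 13.15
0.008 0.2959 [-1.424 -0.205  1.347] 13.4
0.006 0.2939 [-0.879 -0.407  0.454] 13.65
0.004 0.2919 [-0.591  0.418  0.75 ] 13.9
0.002 0.2899 [-1.143  0.379  0.502] 14.15
0.0 0.288 [-0.552 -0.298  0.755] 14.4
-0.002 0.2872 [-3.929  1.693  5.665] 14.65
```

View pics/s3.png

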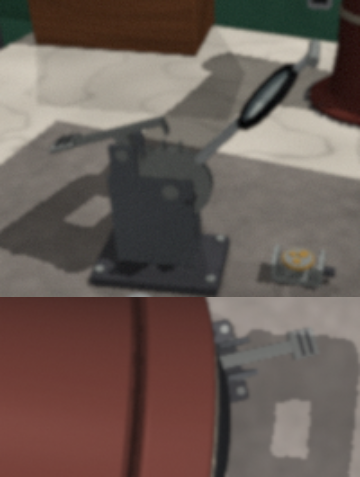

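The scene half (pawl pad at left, about (75,140)) shows the pawl tilted down and its nose clear of the teeth. Contact with the bar at z ≈ 0.2875 means an elevation of about 0.836. Now I'll push along the arc.

Run:
```python
from h import *
np.set_printoptions(precision=3,suppress=True)
r=.215; dx=.003; f0=np.array([.3,0,-.1])
P=lambda e,o: W(r*np.cos(e)+dx,.12+r*np.sin(e)+.006+o)
for e in np.r_[np.arange(.80,.06,-.04),np.arange(.06,-.05,-.007)]:
    arm.move_straight(P(e,-.002),feed=.06 if e>.07 else .03); f,p,t=F(); f=f-f0
    print(round(e,3),p,f,np.round(t,2))
    if f[2]>25 or (e<.05 and f[2]>13): break
```

```text
0.8 [0.511 0.027 0.281] [-1.948  3.452  4.029] 14.94
0.76 [0.51  0.033 0.275] [-2.007  4.216  5.24 ] 15.23
0.72 [0.509 0.038 0.268] [-1.662  3.118  5.36 ] 15.52
0.68 [0.508 0.044 0.261] [-0.862  3.093  4.162] 15.82
0.64 [0.506 0.048 0.254] [-0.073  1.803  2.3  ] 16.11
0.6 [0.505 0.053 0.247] [0.422 0.474 1.9  ] 16.4
0.56 [0.504 0.058 0.239] [0.047 0.17  1.309] 16.69
0.52 [0.503 0.063 0.232] [-0.435  0.691  0.175] 16.98
0.48 [0.502 0.067 0.225] [-0.596 -0.12  -0.261] 17.27
0.44 [0.501 0.07  0.217] [-0.561  0.829  0.344] 17.57
0.4 [0.501 0.074 0.209] [0.162 0.287 0.45 ] 17.86
0.36 [0.5   0.077 0.201] [-0.375  0.507  0.391] 18.15
0.32 [0.499 0.08  0.193] [-0.836  0.132 -0.019] 18.44
0.28 [0.499 0.082 0.185] [ 0.124 -0.251  0.432] 18.73
0.24 [0.498 0.084 0.176] [-0.019  0.326  0.555] 19.02
0.2 [0.498 0.086 0.168] [ 0.158 -0.002  1.342] 19.32
0.16 [0.498 0.088 0.16 ] [-0.208 -0.443  0.348] 19.61
0.12 [0.497 0.089 0.151] [-1.012 -1.344 -0.809] 19.9
0.08 [0.497 0.089 0.143] [0.315 0.301 0.076] 20.19
0.06 [0.497 0.09  0.139] [-0.475 -0.424 -0.877] 20.48
0.053 [0.497 0.09  0.137] [-0.742 -0.282  2.248] 20.73
0.046 [0.497 0.09  0.136] [-1.239  0.71   1.146] 20.98
0.039 [0.497 0.09  0.134] [-1.166  0.874  2.478] 21.23
0.032 [0.497 0.09  0.133] [-0.453 -0.775  1.387] 21.48
0.025 [0.497 0.09  0.131] [-1.781  0.953  1.794] 21.73
0.018 [0.497 0.09  0.13 ] [0.109 0.548 1.793] 21.98
0.011 [0.497 0.09  0.128] [-1.386  0.801  1.464] 22.23
0.004 [0.498 0.09  0.128] [-3.594  0.693  6.151] 22.48
-0.003 [0.498 0.09  0.128] [-7.603  1.746 12.43 ] 22.73
-0.01 [0.498 0.09  0.127] [-10.555   0.663  20.355] 22.98
```

The tool met a firm stop at z = 0.128, the expected top of the level bar. I'll hold, lift and look.

Run:
```python
from h import *
import cv2
arm.hold(.3)
arm.move_straight(W(.222,.14),feed=.05); arm.move_straight(W(.222,.30)); arm.hold(.3); print(F())
cv2.imwrite("pics/s4.png",cv2.resize(arm.get_image("scene")[85:285,110:350,::-1],None,fx=3,fy=3))
```

```text
(array([0.35930027, 0.29823181, 0.5174788 ]), array([0.49631539, 0.09408545, 0.30136326]), 25.325)
```

View pics/s4.png

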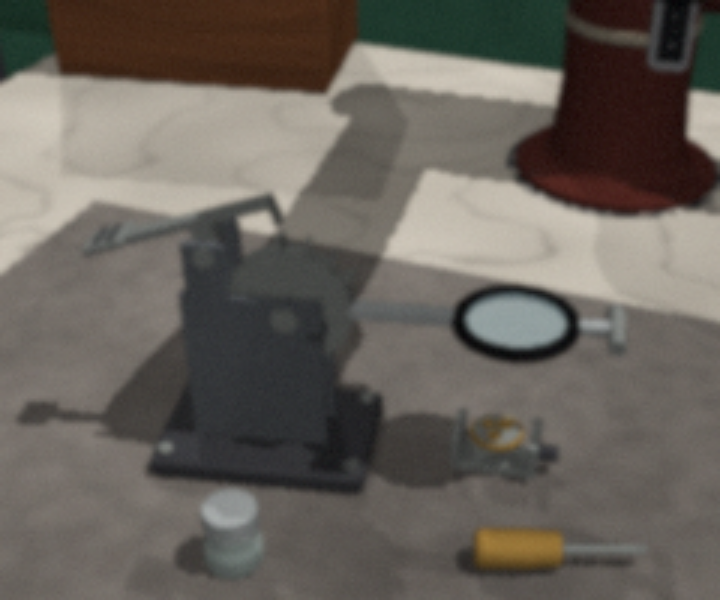

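The arm lies level with the ring at (517,322) and the bar at (619,328) in the crop. The pawl is free, the bystanders in view are in place, and the hand is clear. I'll check the bar height numerically, then hand in.

Run:
```python
from h import *
p,d=ray("scene",(110+619/3-.33,85+328/3-.33))
k=((O-p)@Yv)/(d@Yv); q=p+k*d-O; e=np.arctan2(q[2]-.12,q@X); print(q@X,q[2],e)
if abs(e)<.035: print(arm.close_job())
```

```text
0.21704661462408562 0.12445361589281739 0.020516288695918223
the job is handed in; nothing more can be done
None
```

I pressed the pawl down to its stop, pushed the magnifier arm down onto its bottom stop (about 0.02 rad by camera), took the hand clear and handed the job in; no verdict came back, and the loupe was out of view in the last picture.

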